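Put the stripped drive's gears into their nests

ROBOT

A 7-joint arm with a two-finger parallel gripper is mounted at the origin on the work surface. World frame = base frame: x ahead of the robot, y to its left, z up, the work surface at z = 0. Lengths are in m, angles in rad, forces in N, time in s.
With the tool pointing down it reaches from about 0.4 to 0.875 m from the base axis. Payload 6.5 kg.
Tool frame: the origin (TCP) lies between the finger pads; the fingertips stand 25 mm ahead of it and the grasp point (between the pads) lies 6 mm ahead of it; z points along the fingers, y is the line along which they close (so a half turn about z gives the same grasp; the last joint's range is limited). The gripper opens to 88 mm and grips with 3 to 60 N. Pads are 18 mm wide; open, the fingers measure 123 mm over their backs; the gripper's body (75 mm by 187 mm) begins 45 mm behind the grasp point.
Start: joints at [1.283, 0.536, -0.004, 1.538, 0.003, 1.067, -0.071], TCP at [0.143, -0.634, 0.226] pointing down, gripper open.
Joint ranges: [-2.7, 2.7], [-0.37, 2.16], [-1.27, 1.26], [0.24, 2.4], [-1.31, 4.45], [0.19, 1.91], [-2.76, 2.76]. Speed limits (rad/s): [2.39, 2.39, 3.14, 3.14, 3.14, 3.14, 3.14].

INTERFACE

Orientations are given as a unit quaternion [x, y, z, w].
In Python, from plant import bot gives the robot as it stands. The module is installed in compiled form; this text tells all that it offers.
- The arm moves only by the tool arm_command, never from a script. Its argument "moves" is a list that holds one entry, the list of rows, each a list of 7 numbers: the shift along the tool's x, y, z in units of 25 mm (1.0 is 25 mm), then the turn, a rotation vector about the tool's x, y, z in units of 0.12 rad (1.0 is 0.12 rad), then the opening, from -1 (shut) to 1 (fully open). A call has 1 to 10 rows; each row shifts and turns the commanded pose from where the row before left it, along the tool's axes as they then stand; what a row does not reach is not made up. A row lasts 1/12 s, in which the tool goes at most 41.7 mm and 7.16 degrees, less where a joint would pass 70% of its speed; a pose out of reach is approached as far as the arm can. A call with a number of a shift or a turn outside -1 to 1 is refused whole. A call with a gripper value outside its range is refused whole. The fingers move at their own pace and stop on an object; "force" is the grip in N (left out, the last holds). Time passes only in rows, so rows that do not move let the fingers close. It gives the time, the measured TCP pose, the force, the opening and the grip force at its end, in the units of the state.
- bot.read_state(): the state, without advancing time (a new reading comes with each control period).
- bot.read_camera(name): name is "side" or "top"; returns a dict with "image" (480x640x3 uint8, red, green, blue), "mtx" (3x3 intrinsics, pixels), "k1" (the pictures are not rectified: a ray, as slopes to the right and down, at radius r is drawn at 1 + k1 r^2 times it, then the intrinsics apply), "camera_from_world" (4x4, takes a point from world to camera coordinates). Camera axes: x right, y down, z forward; pixel columns grow to the right and rows downward; lengths in m; the calibration is good to about 2 mm. A picture is of the moment at which its call begins. There is no depth.
- bot.job_done(): hands the job in; it is judged then, once.
The state is a dict: "time_s": time; "q": joint angles; "joint_velocities": joint speeds; "joint_efforts": joint torques, N m; "position": TCP position; "tool_rot": TCP orientation; "force": force on the tool from outside, world axes, zero at the start; "wrist_torque": the same for the moment, N m; "width": opening from 0.0 (shut) to 1.0 (fully open); "gripper_force": force on a finger pad.
Only numpy, scipy, OpenCV 4.12 (cv2) and the standard library are available. Lean on these libraries where they do the work, as an engineer would, in place of code of your own. Each camera call takes 0.05 s, during which the arm holds its last target. There are 200 camera calls.

TASK

The feed drive of the measuring machine is stripped for service. Put each of the four toothed gears into the round black nest of its own size, smallest gear in the smallest nest and so on up to the largest, flat on the nest's floor with the shaft up and let go. Lower them in gently, do not drop them, and leave the square bearing flange and the oblong link where they lie.

Things in the scene. Friction and masses are not known exactly. Their poses are not given: they have to be found in the camera images.
- gear34: The smallest gear: a loose brass toothed wheel 34 mm across the teeth and 10 mm thick, lying flat, with a plain steel shaft of 16 mm diameter standing up from its middle to 50 mm above its underside (the grip: 40 mm of bare shaft above the wheel). Origin: centre of the underside; z up along the shaft. It weighs 80 to 145 g.
- gear46: The second smallest gear: a loose brass toothed wheel 46 mm across the teeth and 10 mm thick, lying flat, with a plain steel shaft of 16 mm diameter standing up from its middle to 50 mm above its underside (the grip: 40 mm of bare shaft above the wheel). Origin: centre of the underside; z up along the shaft. It weighs 130 to 225 g.
- gear58: The second largest gear: a loose brass toothed wheel 58 mm across the teeth and 10 mm thick, lying flat, with a plain steel shaft of 16 mm diameter standing up from its middle to 50 mm above its underside (the grip: 40 mm of bare shaft above the wheel). Origin: centre of the underside; z up along the shaft. It weighs 190 to 330 g.
- gear70: The largest gear: a loose brass toothed wheel 70 mm across the teeth and 10 mm thick, lying flat, with a plain steel shaft of 16 mm diameter standing up from its middle to 50 mm above its underside (the grip: 40 mm of bare shaft above the wheel). Origin: centre of the underside; z up along the shaft. It weighs 260 to 460 g.
- nest34: The smallest nest: a fixed black plastic round dish, bore 48 mm (14 mm wider than the 34 mm gear that belongs in it), outside 58 mm, with a 5 mm wide rim 12 mm high and a floor 3 mm thick. Origin: centre of its underside, on the table; z up.
- nest46: The second smallest nest: a fixed black plastic round dish, bore 60 mm (14 mm wider than the 46 mm gear that belongs in it), outside 70 mm, with a 5 mm wide rim 12 mm high and a floor 3 mm thick. Origin: centre of its underside, on the table; z up.
- nest58: The second largest nest: a fixed black plastic round dish, bore 72 mm (14 mm wider than the 58 mm gear that belongs in it), outside 82 mm, with a 5 mm wide rim 12 mm high and a floor 3 mm thick. Origin: centre of its underside, on the table; z up.
- nest70: The largest nest: a fixed black plastic round dish, bore 84 mm (14 mm wider than the 70 mm gear that belongs in it), outside 94 mm, with a 5 mm wide rim 12 mm high and a floor 3 mm thick. Origin: centre of its underside, on the table; z up.
- flange: A loose brass bearing flange, not a gear: square plate 56 x 56 mm, 10 mm thick, with the same 16 mm steel shaft up to 50 mm. Origin: centre of the underside, z up. Stays where it is.
- link: A loose brass link, not a gear: oblong plate 92 x 28 mm with round ends (long along its x), 10 mm thick, with the same 16 mm steel shaft up to 50 mm from its middle. Origin: centre of the underside, z up. Stays where it is. (Unlisted, among these things: a blue bit holder, 42 mm across, and a flat hex key; nothing there is higher than 52 mm.)
Not all that is in view belongs to the job. Leave any orange or purple look-alike of the gear58 alone.

How it is judged:
By the outcome, as a careful person would: the job done as asked, in the order asked, and still so for the second after the job is handed in, with the robot touching nothing.
It also fails if it takes over 102 s, if anything falls off the work surface, if the arm or the gripper's body presses on something with over 40 N, if the wrist force passes 120 N, or if a joint passes its speed limit or range.

## Working session

There is one attempt and no reset: what is moved stays moved. The work goes in short steps, Python scripts to look and compute and a tool call to move; the robot and the scene stay as the last step left them, time stands still between calls to the robot, and variables do not carry over. Pictures are saved under pics/ and viewed, at most 14 in all, crops included, and the job is handed in when it is done.

Besides the shell and the picture viewer there is one more tool, called after "Call:" as name(argument=value, ...), one argument or row to a line, values as JSON. arm_command: Moves the arm, as the interface text tells. Its arguments: {"type":"object","properties":{"moves":{"type":"array"},"force":{"type":"number"}},"required":["moves"]}

```bash
mkdir -p pics
python3 - <<'E'
from plant import bot
import cv2,pickle
for n in("top","side"):
    d=bot.read_camera(n);pickle.dump(d,open(n+".pkl","wb"));cv2.imwrite(f"pics/{n}0.png",d["image"][:,:,::-1]);print(d["mtx"],d["k1"],d["camera_from_world"])
print(bot.read_state())
E
```

```text
[[557.01745731   0.         321.59929806]
 [  0.         557.01745731 243.59928888]
 [  0.           0.           1.        ]] 0.034672586441574345 [[ 1.47776228e-02 -9.99889271e-01  1.75153883e-03 -2.74286348e-02]
 [-9.95682406e-01 -1.48759521e-02 -9.16256139e-02  5.49223012e-01]
 [ 9.16415241e-02 -3.89967633e-04 -9.95791986e-01  1.15848709e+00]
 [ 0.00000000e+00  0.00000000e+00  0.00000000e+00  1.00000000e+00]]
[[450.83691669   0.         321.56027301]
 [  0.         450.83691669 236.78172987]
 [  0.           0.           1.        ]] -0.06070505167141379 [[ 0.97860088 -0.20529601 -0.01392365 -0.55561499]
 [-0.13588669 -0.59396338 -0.79293273  0.10581476]
 [ 0.15451579  0.7778567  -0.60915008  1.09301855]
 [ 0.          0.          0.          1.        ]]
{'time_s': 0.1, 'q': array([ 1.28282399,  0.53710677, -0.00444185,  1.53869238,  0.00259851,
        1.06730255, -0.07117737]), 'joint_velocities': array([-0.00180212, -0.00095698,  0.00081668, -0.0013977 ,  0.00022425,
       -0.00200125,  0.00062458]), 'joint_efforts': array([ 1.61919423e-03, -5.72084570e+01,  9.93352085e-01, -2.52232075e+01,
       -5.62498556e-02,  1.35363205e-02,  6.48962305e-05]), 'position': array([ 0.14284611, -0.63356008,  0.22514802]), 'tool_rot': array([ 9.93852820e-01,  1.10706854e-01, -1.36851573e-04, -7.39075348e-04]), 'force': array([0.0015777 , 0.89880786, 0.85725234]), 'wrist_torque': array([-0.01039173,  0.019147  , -0.0022327 ]), 'gripper_force': 0.0, 'width': 0.9996260893248582}
```

View pics/top0.png

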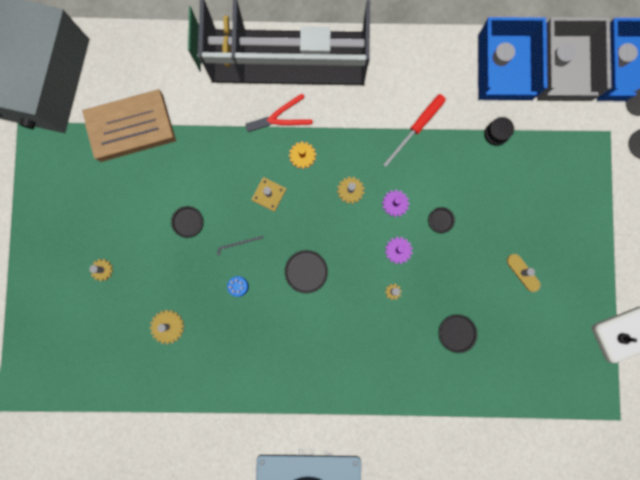

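View pics/side0.png

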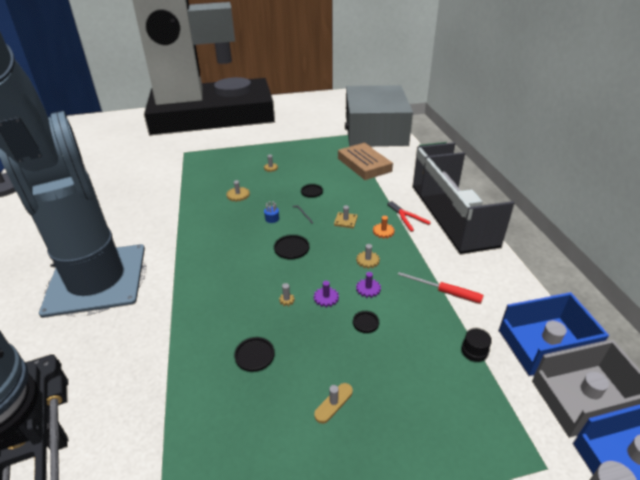

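The top view shows brass gears near (101,270), (166,327), (351,190) and (394,292). The nests are near (188,222), (307,271), (441,220) and (458,334). The flange is at (268,194), the link at (524,272), and the orange and purple look-alikes are at (302,155), (397,203) and (399,250). The side view agrees with this.

```bash
cat > h.py <<'E'
import numpy as np,cv2,pickle
def und(d,p):
    p=(np.atleast_2d(p)-d["mtx"][:2,2])/d["mtx"][0,0]; u=p.copy()
    for _ in range(8): u=p/(1+d["k1"]*(u**2).sum(1,keepdims=True))
    return u
def cast(d,p,z):
    u=und(d,p);T=d["camera_from_world"];R=T[:3,:3];c=-R.T@T[:3,3]
    r=np.c_[u,np.ones(len(u))]@R
    return (c+r*((z-c[2])/r[:,2])[:,None])[:,:2]
def proj(d,P):
    T=d["camera_from_world"];q=T[:3,:3]@P+T[:3,3];u=q[:2]/q[2]
    return u*(1+d["k1"]*(u@u))*d["mtx"][0,0]+d["mtx"][:2,2]
def blobs(d,kind,amin=60):
    hsv=cv2.cvtColor(d["image"],cv2.COLOR_RGB2HSV);H,S,V=[hsv[...,i].astype(int) for i in range(3)]
    m={"brass":(H>12)&(H<28)&(S>110)&(V>80),"black":(V<70)&(S<110),"grey":(S<60)&(V>85)&(V<200)}[kind].astype(np.uint8)
    cs,_=cv2.findContours(m,cv2.RETR_EXTERNAL,cv2.CHAIN_APPROX_NONE)
    return [c[:,0,:].astype(float) for c in cs if cv2.contourArea(c)>amin]
E
python3 - <<'E'
from h import *
t=pickle.load(open("top.pkl","rb"));s=pickle.load(open("side.pkl","rb"))
for d,n in((t,"top"),(s,"side")):
  for k,z in(("brass",.010),("black",.012),("grey",.05)):
    print(n,k)
    for c in blobs(d,k,25 if k=="grey" else 50):
        w=cast(d,c,z);
        if not(.3<w[:,0].mean()<.9 and abs(w[:,1].mean())<.65):continue
        (x,y),r=cv2.minEnclosingCircle(w.astype(np.float32)*1000)
        h=cv2.convexHull(w.astype(np.float32)*1000);e=cv2.fitEllipse(h) if len(h)>4 else None
        if r<60: print(c.mean(0).round(),"circ",np.round([x,y,2*r],1),"ell",np.round(e[0]+e[1],1) if e else 0)
E
```

```text
top brass
[167. 326.] circ [370.2 305.6  67.5] ell [370.3 305.3  66.   66.7]
[102. 270.] circ [488.  449.3  44. ] ell [488.3 449.5  42.   44.1]
[523. 273.] circ [ 495.6 -449.8   90.4] ell [ 495.5 -450.6   37.6   91.9]
[350. 189.] circ [669.2 -80.1  55.3] ell [669.4 -79.8  53.   54.2]
[269. 194.] circ [657.3  96.5  73.6] ell [654.4  98.1  63.4  70.7]
[302. 155.] circ [745.1  26.   59. ] ell [745.1  26.3  57.   58.3]
top black
[457. 333.] circ [ 365.1 -308.7   78.1] ell [ 365.3 -308.3   75.8   77.4]
[306. 271.] circ [491.4  13.4  88.4] ell [491.3  13.3  86.8  87.3]
[441. 220.] circ [ 606.  -275.6   53.6] ell [ 606.  -275.4   52.1   53. ]
[187. 222.] circ [593.2 271.2  66.4] ell [593.8 270.8  63.9  65.6]
[499. 131.] circ [ 803.9 -400.    65.5] ell [ 802.1 -401.1   50.9   66.5]
top grey
[626. 339.] circ [ 363.3 -640.4   42.4] ell [ 363.7 -638.8   24.4   43.7]
[162. 327.] circ [370.2 304.3  17.5] ell [370.3 304.3  15.   17. ]
[396. 291.] circ [ 451.5 -173.5   19.7] ell [ 451.3 -173.5   13.5   21.9]
[530. 271.] circ [ 496.3 -448.3   22. ] ell [ 497.  -448.6   16.7   21.2]
[ 94. 269.] circ 
[... 830 characters left out ...]
45.] circ [ 805.7 -390.9   86.6] ell [ 806.1 -391.2   56.2   88.5]
[366. 322.] circ [ 605.2 -280.7   61.8] ell [ 605.  -281.3   55.1   62.4]
[291. 247.] circ [487.9   8.4 101.4] ell [489.2   8.4  90.  101.6]
[312. 190.] circ [592.3 266.9  78. ] ell [592.3 267.2  66.1  77.8]
side grey
[333. 393.] circ [ 493.9 -462.    37. ] ell [ 493.  -460.8   17.3   38.4]
[286. 291.] circ [ 446.9 -189.8   51.3] ell [ 448.7 -189.    19.6   52.2]
[368. 251.] circ [661.  -95.1  57.9] ell [664.7 -93.8  17.9  64.1]
[346. 212.] circ [651.6  76.3  67.5] ell [652.3  81.6  14.5  80.4]
[236. 186.] circ [368.7 282.4  72.1] ell [368.4 283.   21.1  73.8]
[270. 160.] circ [485.6 426.   77.9] ell [483.5 427.   19.9  81.6]
```

Call:
arm_command(
  moves=[
    [[0,0,0,0,0,1,0],[0,0,0,0,0,0.85,0],[0,0,0,0,0,0,0]],
  ],
  force=30,
)

```text
time_s: 0.35
position: [0.143, -0.6337, 0.2254]
tool_rot: [1.0, -0.002, -0.0, -0.0]
force: [0.2, 0.6, 0.1]
width: 0.795
gripper_force: 0.0
```

Run:
```python
from h import *
t=pickle.load(open("top.pkl","rb"));s=pickle.load(open("side.pkl","rb"))
# shaft-top two-view check + gear34 brass
for g,P in dict(g34=(451,-173.5),g46=(488.2,449),g58=(668.5,-79.6),g70=(370.2,304.5)).items():
    P=np.array([*P,50.])/1000
    print(g,proj(t,P).round(1),proj(s,P).round(1),proj(s,P*[1,1,0]).round(1))
hsv=cv2.cvtColor(t["image"],cv2.COLOR_RGB2HSV)
print([ (np.round(cast(t,c,.01).mean(0),4),len(c)) for c in blobs(t,"brass",10)])
for n in((458,334),(307,271),(441,220),(188,222)):
    print(t["image"][n[1],n[0]-28:n[0]+29:2].sum(1)//3)
im=cv2.resize(np.hstack([s["image"][140:220,220:340],s["image"][230:310,260:380]]),None,fx=3,fy=3)
cv2.imwrite("pics/c1.png",im[:,:,::-1])
```

```text
g34 [395.7 291.2] [285.7 285.5] [287.1 301.4]
g46 [ 93.7 268.8] [269.9 156.1] [271.2 169.4]
g58 [351.2 186.5] [368.2 246. ] [367.2 261.5]
g70 [161.9 327.5] [236.6 182.1] [238.6 196.1]
[(array([0.3703, 0.3055]), 96), (array([ 0.4508, -0.1684]), 42), (array([0.4879, 0.4478]), 71), (array([ 0.4949, -0.4495]), 98), (array([ 0.6699, -0.0802]), 73), (array([0.6569, 0.0974]), 85), (array([0.7453, 0.0261]), 78), (array([0.7536, 0.3863]), 154), (array([0.9916, 0.2007]), 36), (array([1.0353, 0.2002]), 37)]
[105 102 102 100  78  62  62  64  65  64  67  65  65  65  64  64  66  67
  67  66  66  64  49  68  94 100 102 102 101]
[104 106 101  69  69  85  85  85  85  86  85  85  86  87  86  84  86  86
  85  84  85  86  86  69  74 102 105 106 105]
[109 108 109 108 108 107 109  83  61  62  66  67  70  67  67  70  69  70
  72  55  63  93 106 105 105 106 105 105 106]
[109 109 109 109 107  94  60  58  72  72  73  73  73  72  70  72  71  71
  70  69  64  61  91 106 106 108 107 108 108]
```

View pics/c1.png

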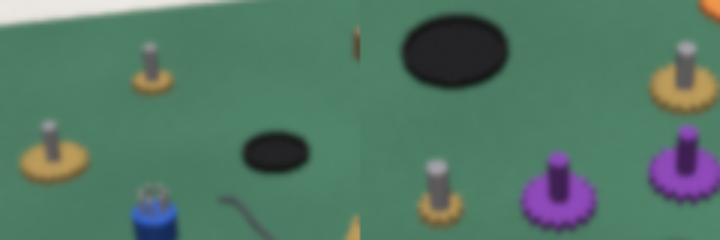

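The crop shows the shaft tops at side pixels (285.7,285), (270,155) and (368,246). These match the positions measured from the top view to within 1 px.

Call:
arm_command(
  moves=[
    [[0.616,-0.92,0.19,0,0,-0.033,0],[0.616,-0.92,0.19,0,0,0,0],[0.616,-0.92,0.19,0,0,0,0],[0.616,-0.92,0.19,0,0,0,0],[0.616,-0.92,0.19,0,0,0,0],[0.616,-0.92,0.19,0,0,0,0],[0.616,-0.92,0.19,0,0,0,0],[0.616,-0.92,0.19,0,0,0,0],[0.616,-0.92,0.19,0,0,0,0],[0.616,-0.92,0.19,0,0,0,0]],
  ],
)

```text
time_s: 1.18
position: [0.2967, -0.4023, 0.1782]
tool_rot: [1.0, 0.004, -0.0, 0.0]
force: [-0.4, -0.6, -0.8]
width: 0.503
gripper_force: 0.0
```

Call:
arm_command(
  moves=[
    [[0.616,-0.92,0.19,0,0,0,0],[0.616,-0.92,0.19,0,0,0,0],[0.616,-0.92,0.19,0,0,0,0],[0.616,-0.92,0.19,0,0,0,0],[0.616,-0.92,0.19,0,0,0,0],[0.616,-0.92,0.19,0,0,0,0],[0.616,-0.92,0.19,0,0,0,0],[0.616,-0.92,0.19,0,0,0,0],[0.616,-0.92,0.19,0,0,0,0],[0.616,-0.92,0.19,0,0,0,0]],
  ],
)

```text
time_s: 2.02
position: [0.4498, -0.1718, 0.1307]
tool_rot: [1.0, 0.004, -0.0, 0.0]
force: [0.6, -0.9, 0.5]
width: 0.498
gripper_force: 0.0
```

Call:
arm_command(
  moves=[
    [[0,0,0,0,0,0,0],[0,0,0,0,0,0,0],[0,0,0,0,0,0,0]],
  ],
)

```text
time_s: 2.27
position: [0.4489, -0.1735, 0.1308]
tool_rot: [1.0, 0.003, -0.0, 0.0]
force: [-0.5, -1.0, 0.4]
width: 0.501
gripper_force: 0.0
```

Call:
arm_command(
  moves=[
    [[0.08,0,0.8,0,0,0,0],[0,0,0.8,0,0,0,0],[0,0,0.8,0,0,0,0],[0,0,0.7,0,0,0,0],[0,0,0.5,0,0,0,0],[0,0,0,0,0,0,0],[0,0,0,0,0,0,-1],[0,0,0,0,0,0,-1],[0,0,0,0,0,0,-1],[0,0,0,0,0,0,-1]],
  ],
)

```text
time_s: 3.1
position: [0.4519, -0.1734, 0.0418]
tool_rot: [1.0, 0.002, 0.001, 0.0]
force: [0.1, 0.1, 0.3]
width: 0.219
gripper_force: 0.0
```

Call:
arm_command(
  moves=[
    [[0,0,0,0,0,0,-1],[0,0,0,0,0,0,-1],[0,0,0,0,0,0,-1]],
  ],
)

```text
time_s: 3.35
position: [0.4515, -0.173, 0.0412]
tool_rot: [1.0, 0.002, 0.0, 0.0]
force: [-0.0, 0.5, 0.7]
width: 0.007
gripper_force: 0.0
```

Run:
```python
from h import *
from plant import bot
a=bot.read_camera("top");b=bot.read_camera("side")
pickle.dump(a,open("t1.pkl","wb"));pickle.dump(b,open("s1.pkl","wb"))
im=np.hstack([cv2.resize(a["image"][230:350,330:450],None,fx=3.3,fy=3.3),cv2.resize(b["image"][210:330,220:340],None,fx=3.3,fy=3.3)])
cv2.imwrite("pics/c2.png",im[:,:,::-1]);print(bot.read_state())
```

```text
{'time_s': 3.45, 'q': array([ 0.3583823 ,  0.56665094, -0.10588028,  2.07832321,  0.11829428,
        0.50194041, -1.40173999]), 'joint_velocities': array([-0.00089374,  0.00318886,  0.00014242, -0.00178584,  0.00314464,
       -0.00076328, -0.0004865 ]), 'joint_efforts': array([ 1.97445456e-02, -4.74255645e+01, -3.01822638e-01, -1.38344094e+01,
       -6.49125752e-03, -7.27281254e-02,  1.00161113e-03]), 'position': array([ 0.45140189, -0.17296441,  0.04102782]), 'tool_rot': array([9.99998088e-01, 1.95334734e-03, 7.54401502e-05, 4.72466788e-05]), 'force': array([0.17172012, 0.13197167, 0.38537353]), 'wrist_torque': array([-0.02230998, -0.00192235, -0.01102665]), 'gripper_force': 0.0, 'width': 0.0053964791896927876}
```

View pics/c2.png

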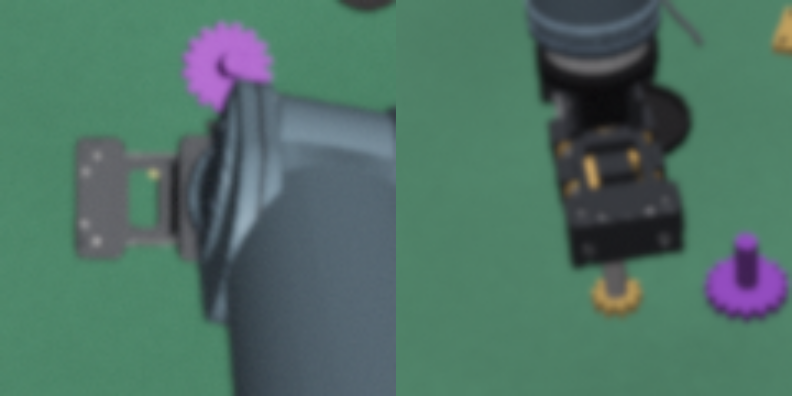

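Run:
```python
from h import *
a=pickle.load(open("t1.pkl","rb"));b=pickle.load(open("s1.pkl","rb"))
for P in ((.414,-.266,.08),(.489,-.266,.08),(.451,-.173,.041),(.451,-.173,.016),(.451,-.08,.08),(.451,-.173,.05),(.451,-.173,.0)):
    P=np.array(P); print(P,proj(a,P).round(1),proj(b,P).round(1))
im=np.hstack([cv2.resize(b["image"][270:310,260:320],None,fx=13,fy=13,interpolation=cv2.INTER_CUBIC)])
cv2.imwrite("pics/c3.png",im[:,:,::-1])
```

```text
[ 0.414 -0.266  0.08 ] [444.  310.4] [273.2 308.7]
[ 0.489 -0.266  0.08 ] [443.7 272.9] [309.9 302.8]
[ 0.451 -0.173  0.041] [394.8 291.2] [286.  288.3]
[ 0.451 -0.173  0.016] [393.3 291.3] [286.6 296.3]
[ 0.451 -0.08   0.08 ] [351.1 290.4] [279.2 249. ]
[ 0.451 -0.173  0.05 ] [395.4 291.2] [285.7 285.4]
[ 0.451 -0.173  0.   ] [392.3 291.3] [287.1 301.3]
```

View pics/c3.png

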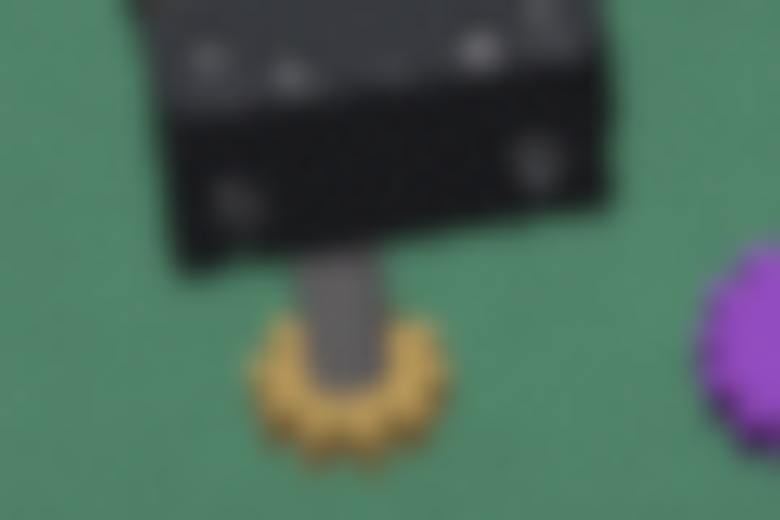

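The gear hasn't moved, and bare shaft is visible below the gripper body. That suggests the gripper is higher than the reading says. I'll open it and check its real height in the images.

Call:
arm_command(
  moves=[
    [[0,0,-1,0,0,0,1],[0,0,-1,0,0,0,1],[0,0,-1,0,0,0,1],[0,0,-1,0,0,0,1],[0,0,0,0,0,0,1],[0,0,0,0,0,0,1]],
  ],
)

```text
time_s: 3.95
position: [0.4522, -0.1733, 0.1419]
tool_rot: [1.0, 0.002, 0.001, 0.0]
force: [0.0, 0.4, -0.4]
width: 0.439
gripper_force: 0.0
```

Run:
```python
from h import *
from plant import bot
a=bot.read_camera("top");b=bot.read_camera("side");st=bot.read_state()
pickle.dump((a,b,st),open("p2.pkl","wb"));p=st["position"];print(p,st["tool_rot"],st["width"])
for o in((0,0,-.025),(-.009,-.044,-.025),(-.009,.044,-.025),(-.0375,-.0935,.039),(.0375,-.0935,.039),(.0375,.0935,.039)):
    print(o,proj(a,p+o).round(),proj(b,p+o).round())
im=np.hstack([cv2.resize(a["image"][200:360,320:480],None,fx=2.5,fy=2.5),cv2.resize(b["image"][180:340,200:360],None,fx=2.5,fy=2.5)])
cv2.imwrite("pics/c4.png",im[:,:,::-1])
```

```text
[ 0.45066857 -0.17272623  0.14013228] [ 9.99997829e-01  1.97435294e-03 -6.43730907e-04 -1.73695159e-04] 0.5281768964391775
(0, 0, -0.025) [400. 291.] [284. 263.]
(-0.009, -0.044, -0.025) [422. 296.] [282. 277.]
(-0.009, 0.044, -0.025) [377. 295.] [277. 251.]
(-0.0375, -0.0935, 0.039) [456. 312.] [268. 272.]
(0.0375, -0.0935, 0.039) [456. 271.] [308. 266.]
(0.0375, 0.0935, 0.039) [354. 270.] [293. 212.]
```

View pics/c4.png

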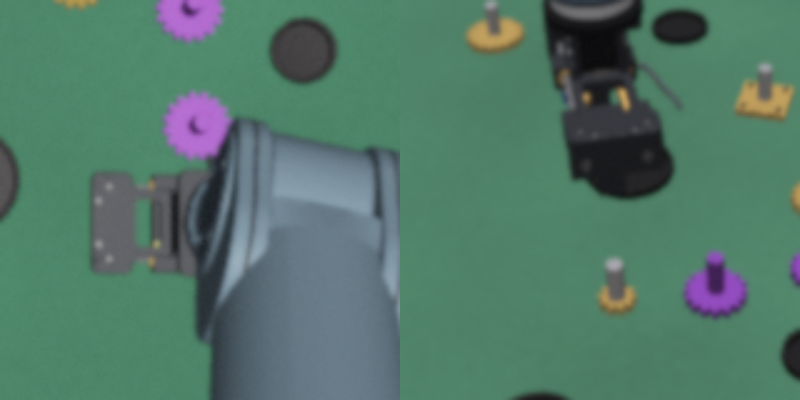

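In the side view the gripper body sits about 20 px higher than its reported pose projects, while the top view agrees. So the real z is higher than the reading. I'll work out by how much.

Run:
```python
from h import *
b=pickle.load(open("s1.pkl","rb"));b2=pickle.load(open("p2.pkl","rb"))[1]
for d,z0,px in((b,.041,((274.2,290.6),(306.7,285.8))),(b2,.140,((268,251),))):
  for p in px:
    for y in(-.2665,-.26,-.23):
      best=min(((abs(cast(d,p,z)[0,1]-y)),z,cast(d,p,z)[0,0]) for z in np.arange(0,.4,.001))
      print(p,y,"z",round(best[1],3),"x",round(best[2],3),"offset above nominal",round(best[1]-z0-.039,3))
```

```text
(274.2, 290.6) -0.2665 z 0.13 x 0.42 offset above nominal 0.05
(274.2, 290.6) -0.26 z 0.123 x 0.42 offset above nominal 0.043
(274.2, 290.6) -0.23 z 0.094 x 0.422 offset above nominal 0.014
(306.7, 285.8) -0.2665 z 0.129 x 0.484 offset above nominal 0.049
(306.7, 285.8) -0.26 z 0.123 x 0.485 offset above nominal 0.043
(306.7, 285.8) -0.23 z 0.094 x 0.489 offset above nominal 0.014
(268, 251) -0.2665 z 0.229 x 0.417 offset above nominal 0.05
(268, 251) -0.26 z 0.224 x 0.417 offset above nominal 0.045
(268, 251) -0.23 z 0.2 x 0.418 offset above nominal 0.021
```

Call:
arm_command(
  moves=[
    [[0,0,0.8,0,0,0,0],[0,0,0.8,0,0,0,0],[0,0,0.8,0,0,0,0],[0,0,0.8,0,0,0,0],[0,0,0.8,0,0,0,0],[0,0,0.6,0,0,0,0],[0,0,0.4,0,0,0,0],[0,0,0.2,0,0,0,0],[0,0,0,0,0,0,0]],
  ],
)

```text
time_s: 4.8
position: [0.4502, -0.1725, 0.0096]
tool_rot: [1.0, 0.002, -0.001, -0.0]
force: [-0.6, 0.3, -0.1]
width: 0.497
gripper_force: 0.0
```

Call:
arm_command(
  moves=[
    [[0,0,0.1,0,0,0,0],[0,0,0.1,0,0,0,0],[0,0,0,0,0,0,0]],
  ],
)

```text
time_s: 5.05
position: [0.4516, -0.1731, 0.0062]
tool_rot: [1.0, 0.002, 0.0, 0.0]
force: [0.2, 0.3, 0.3]
width: 0.502
gripper_force: 0.0
```

Call:
arm_command(
  moves=[
    [[0,0,0.1,0,0,0,0],[0,0,0.1,0,0,0,0],[0,0,0,0,0,0,0]],
  ],
)

```text
time_s: 5.3
position: [0.4513, -0.1729, 0.0007]
tool_rot: [1.0, 0.002, -0.0, -0.0]
force: [0.4, -0.6, -0.8]
width: 0.499
gripper_force: 0.0
```

No contact with the tips nominally below the table, so the z offset is real. I'll keep feeling downward.

Call:
arm_command(
  moves=[
    [[0,0,0.12,0,0,0,0],[0,0,0.12,0,0,0,0],[0,0,0,0,0,0,0]],
  ],
)

```text
time_s: 5.55
position: [0.451, -0.1728, -0.0056]
tool_rot: [1.0, 0.002, -0.0, -0.0]
force: [-0.3, 0.6, -0.0]
width: 0.498
gripper_force: 0.0
```

Call:
arm_command(
  moves=[
    [[0,0,0.12,0,0,0,0],[0,0,0,0,0,0,0]],
  ],
)

```text
time_s: 5.72
position: [0.4511, -0.1729, -0.0085]
tool_rot: [1.0, 0.002, -0.0, -0.0]
force: [0.1, -0.6, 0.2]
width: 0.499
gripper_force: 0.0
```

Call:
arm_command(
  moves=[
    [[0,0,0.12,0,0,0,0],[0,0,0,0,0,0,0]],
  ],
)

```text
time_s: 5.88
position: [0.4511, -0.1729, -0.0115]
tool_rot: [1.0, 0.002, -0.0, -0.0]
force: [-0.7, 0.3, -0.3]
width: 0.501
gripper_force: 0.0
```

Call:
arm_command(
  moves=[
    [[0,0,0.12,0,0,0,0],[0,0,0,0,0,0,0]],
  ],
)

```text
time_s: 6.05
position: [0.4514, -0.173, -0.0124]
tool_rot: [1.0, 0.002, -0.0, 0.0]
force: [-6.1, 3.7, 27.9]
width: 0.5
gripper_force: 14.5
```

Run:
```python
from h import *
from plant import bot
b=bot.read_camera("side")
im=cv2.resize(b["image"][230:330,230:350],None,fx=5,fy=5,interpolation=cv2.INTER_CUBIC)
cv2.imwrite("pics/c5.png",im[:,:,::-1])
```

```text
(no output)
```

View pics/c5.png

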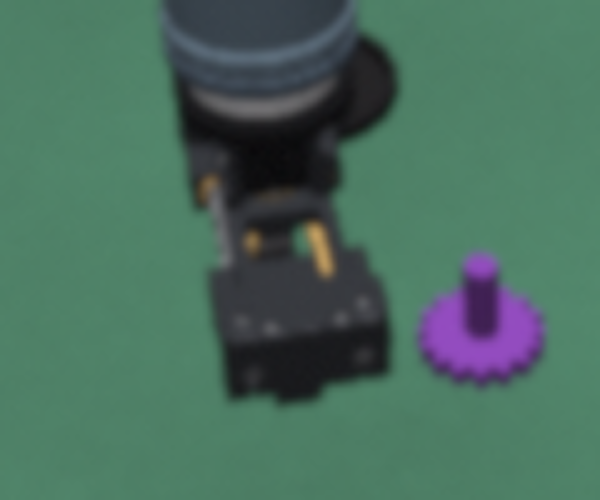

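The side crop shows the fingertips just below the gripper body at about (290,311), and 28 N upward. The tips met the table at a reported z of about -0.012. I'll raise 14 mm and close on the shaft.

Call:
arm_command(
  moves=[
    [[0,0,-0.3,0,0,0,0],[0,0,-0.26,0,0,0,0],[0,0,0,0,0,0,-1],[0,0,0,0,0,0,-1],[0,0,0,0,0,0,-1],[0,0,0,0,0,0,-1],[0,0,0,0,0,0,-1],[0,0,0,0,0,0,-1],[0,0,0,0,0,0,-1]],
  ],
)

```text
time_s: 6.85
position: [0.4511, -0.1729, -0.0004]
tool_rot: [1.0, 0.002, -0.0, -0.0]
force: [0.5, 0.1, -1.5]
width: 0.172
gripper_force: 30.0
```

Call:
arm_command(
  moves=[
    [[0,0,-0.6,0,0,0,-1],[0,0,-0.8,0,0,0,-1],[0,0,-0.8,0,0,0,-1],[0,0,-0.8,0,0,0,-1],[0,0,-0.6,0,0,0,-1]],
  ],
)

```text
time_s: 7.27
position: [0.4515, -0.173, 0.0912]
tool_rot: [1.0, 0.002, 0.0, 0.0]
force: [0.8, 0.2, -1.4]
width: 0.169
gripper_force: 30.0
```

Call:
arm_command(
  moves=[
    [[0.5,0.33,0,0,0,0,-1],[0.75,0.5,0,0,0,0,-1],[0.75,0.5,0,0,0,0,-1],[0.75,0.5,0,0,0,0,-1],[0.75,0.5,0,0,0,0,-1],[0.75,0.5,0,0,0,0,-1],[0.75,0.5,0,0,0,0,-1],[0.75,0.5,0,0,0,0,-1],[0.45,0.27,0,0,0,0,-1],[0,0,0,0,0,0,-1]],
  ],
)

```text
time_s: 8.1
position: [0.6084, -0.2763, 0.0895]
tool_rot: [1.0, 0.001, 0.001, 0.0]
force: [-0.5, 0.1, -1.3]
width: 0.172
gripper_force: 30.0
```

Call:
arm_command(
  moves=[
    [[0,0,0,0,0,0,-1],[0,0,0,0,0,0,-1]],
  ],
)

```text
time_s: 8.27
position: [0.6055, -0.274, 0.0893]
tool_rot: [1.0, 0.002, -0.001, -0.0]
force: [-0.0, -0.5, -1.3]
width: 0.173
gripper_force: 30.0
```

Run:
```python
from h import *
from plant import bot
b=bot.read_camera("side");print(bot.read_state()["position"])
im=cv2.resize(b["image"][210:360,260:460],None,fx=4,fy=4,interpolation=cv2.INTER_CUBIC)
cv2.imwrite("pics/c6.png",im[:,:,::-1])
```

```text
[ 0.60554192 -0.27401017  0.08949683]
```

View pics/c6.png

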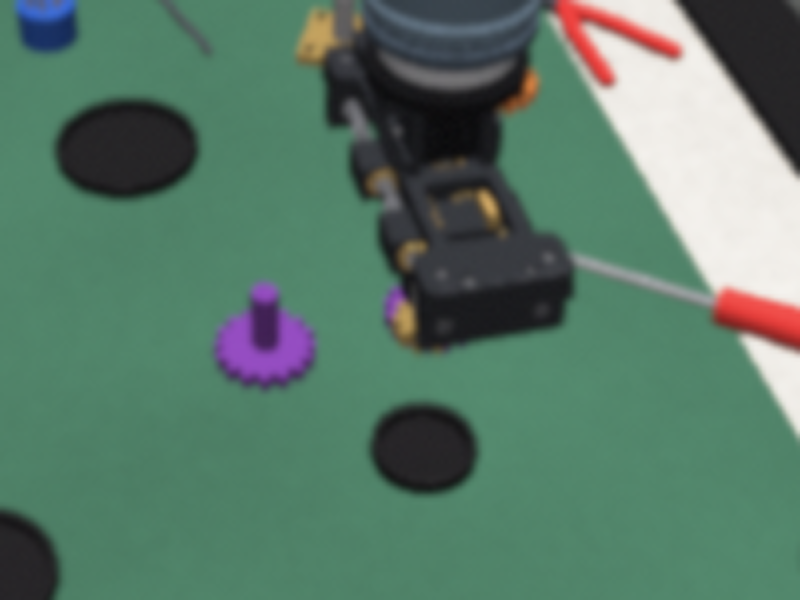

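The side crop shows brass teeth under the gripper at about (361,292) and the nest still clear at (366,322). The gear is held, so I'll lower it.

Call:
arm_command(
  moves=[
    [[0,0.06,0.7,0,0,0,-1],[0,0,0.8,0,0,0,-1],[0,0,0.7,0,0,0,-1],[0,0,0.5,0,0,0,-1],[0,0,0.3,0,0,0,-1],[0,0,0.2,0,0,0,-1],[0,0,0.1,0,0,0,-1],[0,0,0,0,0,0,-1]],
  ],
)

```text
time_s: 8.98
position: [0.6068, -0.2764, 0.0075]
tool_rot: [1.0, 0.002, 0.0, 0.0]
force: [1.1, -0.2, -1.0]
width: 0.17
gripper_force: 30.0
```

Call:
arm_command(
  moves=[
    [[0,0,0.06,0,0,0,-1],[0,0,0,0,0,0,-1]],
  ],
)

```text
time_s: 9.15
position: [0.6072, -0.2766, 0.0065]
tool_rot: [1.0, 0.002, 0.0, 0.0]
force: [-0.5, -1.1, -1.8]
width: 0.168
gripper_force: 30.0
```

Call:
arm_command(
  moves=[
    [[0,0,0.06,0,0,0,-1],[0,0,0,0,0,0,-1]],
  ],
)

```text
time_s: 9.32
position: [0.6069, -0.2764, 0.0046]
tool_rot: [1.0, 0.002, 0.0, 0.0]
force: [-0.9, -0.8, -1.4]
width: 0.172
gripper_force: 30.0
```

Call:
arm_command(
  moves=[
    [[0,0,0.06,0,0,0,-1],[0,0,0,0,0,0,-1]],
  ],
)

```text
time_s: 9.48
position: [0.6067, -0.2763, 0.0028]
tool_rot: [1.0, 0.002, -0.0, -0.0]
force: [0.3, 0.1, -0.5]
width: 0.168
gripper_force: 30.0
```

Call:
arm_command(
  moves=[
    [[0,0,0.03,0,0,0,-1],[0,0,0,0,0,0,-1]],
  ],
)

```text
time_s: 9.65
position: [0.6067, -0.2764, 0.0026]
tool_rot: [1.0, 0.002, -0.0, 0.0]
force: [-1.4, 0.6, 4.0]
width: 0.17
gripper_force: 30.0
```

Contact came exactly 3 mm above the table-grasp height, so the gear is on the nest floor. I'll release it and go up.

Call:
arm_command(
  moves=[
    [[0,0,0,0,0,0,0],[0,0,0,0,0,0,0],[0,0,0,0,0,0,0],[0,0,-0.4,0,0,0,0],[0,0,-0.8,0,0,0,0],[0,0,-0.9,0,0,0,0],[0,0,-0.9,0,0,0,0],[0,0,-0.8,0,0,0,0]],
  ],
)

```text
time_s: 10.32
position: [0.6071, -0.2765, 0.0993]
tool_rot: [1.0, 0.002, 0.001, 0.0]
force: [-0.5, -0.5, -0.2]
width: 0.5
gripper_force: 0.0
```

Call:
arm_command(
  moves=[
    [[-0.16,-0.97,0,0,0,0,0],[-0.16,-0.97,0,0,0,0,0],[-0.16,-0.97,0,0,0,0,0],[-0.16,-0.97,0,0,0,0,0],[-0.16,-0.97,0,0,0,0,0],[-0.16,-0.97,0,0,0,0,0],[-0.16,-0.97,0,0,0,0,0],[-0.16,-0.97,0,0,0,0,0],[-0.16,-0.97,0,0,0,0,0],[-0.16,-0.97,0,0,0,0,0]],
  ],
)

```text
time_s: 11.15
position: [0.5658, -0.0329, 0.098]
tool_rot: [1.0, 0.002, 0.0, 0.0]
force: [0.2, 0.2, -0.7]
width: 0.501
gripper_force: 0.0
```

Call:
arm_command(
  moves=[
    [[-0.16,-0.97,0,0,0,0,0],[-0.16,-0.97,0,0,0,0,0],[-0.16,-0.97,0,0,0,0,0],[-0.16,-0.97,0,0,0,0,0],[-0.16,-0.97,0,0,0,0,0],[-0.16,-0.97,0,0,0,0,0],[-0.16,-0.97,0,0,0,0,0],[-0.16,-0.97,0,0,0,0,0],[-0.16,-0.97,0,0,0,0,0],[-0.16,-0.97,0,0,0,0,0]],
  ],
)

```text
time_s: 11.98
position: [0.5249, 0.2096, 0.098]
tool_rot: [1.0, 0.002, 0.0, -0.0]
force: [0.3, -0.3, 0.6]
width: 0.5
gripper_force: 0.0
```

Call:
arm_command(
  moves=[
    [[-0.16,-0.97,0,0,0,0,0],[-0.16,-0.97,0,0,0,0,0],[-0.16,-0.97,0,0,0,0,0],[-0.16,-0.97,0,0,0,0,0],[-0.16,-0.97,0,0,0,0,0],[-0.16,-0.97,0,0,0,0,0],[-0.16,-0.97,0,0,0,0,0],[-0.16,-0.97,0,0,0,0,0],[-0.16,-0.97,0,0,0,0,0],[0,0,0,0,0,0,0]],
  ],
)

```text
time_s: 12.82
position: [0.4853, 0.4333, 0.0982]
tool_rot: [1.0, 0.005, -0.0, -0.003]
force: [-0.8, 1.5, 0.6]
width: 0.498
gripper_force: 0.0
```

Call:
arm_command(
  moves=[
    [[0,0,0,0,0,0,0],[0,0,0,0,0,0,0]],
  ],
)

```text
time_s: 12.98
position: [0.4885, 0.4255, 0.0974]
tool_rot: [1.0, 0.002, 0.0, 0.0]
force: [-0.3, -0.6, -0.5]
width: 0.502
gripper_force: 0.0
```

Run:
```python
from h import *
from plant import bot
a=bot.read_camera("top");b=bot.read_camera("side");print(bot.read_state()["q"].round(2))
im=np.hstack([cv2.resize(a["image"][190:250,410:470],None,fx=6.5,fy=6.5),cv2.resize(b["image"][290:350,336:396],None,fx=6.5,fy=6.5)])
cv2.imwrite("pics/c7.png",im[:,:,::-1])
for c in blobs(a,"brass",30):print(c.mean(0).round(),cast(a,c,.013).mean(0).round(4))
```

```text
[-0.69  0.69 -0.13  1.63  0.12  0.84 -2.44]
[167. 326.] [0.3704 0.3047]
[523. 273.] [ 0.4947 -0.4484]
[439. 221.] [ 0.6036 -0.2712]
[350. 189.] [ 0.6693 -0.08  ]
[269. 194.] [0.6563 0.0971]
[302. 155.] [0.7445 0.026 ]
[137. 148.] [0.7531 0.3843]
[225.  44.] [0.9908 0.2001]
[226.  25.] [1.0338 0.1997]
```

View pics/c7.png

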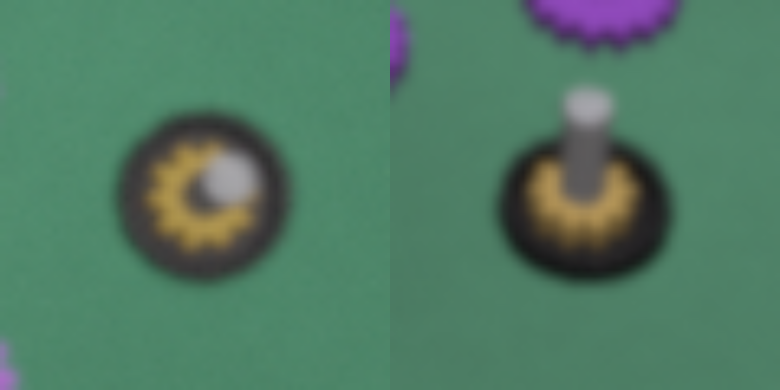

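gear34 sits flat and centred in its nest, at top (439,221) and side (366,320). Next is gear46.

Call:
arm_command(
  moves=[
    [[0,-0.5,0,0,0,0,0],[0,-0.44,0,0,0,0,0],[0,0,0.6,0,0,0,0],[0,0,0.9,0,0,0,0],[0,0,0.9,0,0,0,0],[0,0,0.8,0,0,0,0],[0,0,0.5,0,0,0,0],[0,0,0.2,0,0,0,0],[0,0,0,0,0,0,0],[0,0,0,0,0,0,0]],
  ],
)

```text
time_s: 13.92
position: [0.4884, 0.4508, 0.0004]
tool_rot: [1.0, 0.002, 0.0, -0.001]
force: [0.2, 0.0, 0.9]
width: 0.499
gripper_force: 0.0
```

Call:
arm_command(
  moves=[
    [[0,0,0,0,0,0,-1],[0,0,0,0,0,0,-1],[0,0,0,0,0,0,-1],[0,0,0,0,0,0,-1],[0,0,0,0,0,0,-1],[0,0,0,0,0,0,-1],[0,0,0,0,0,0,-1]],
  ],
)

```text
time_s: 14.5
position: [0.4882, 0.45, 0.0001]
tool_rot: [1.0, 0.002, 0.0, -0.0]
force: [0.1, -1.9, 5.1]
width: 0.169
gripper_force: 30.0
```

Call:
arm_command(
  moves=[
    [[0,0,-0.6,0,0,0,-1],[0,0,-0.8,0,0,0,-1],[0,0,-0.8,0,0,0,-1],[0,0,-0.8,0,0,0,-1],[0,0,-0.6,0,0,0,-1]],
  ],
)

```text
time_s: 14.92
position: [0.4883, 0.4504, 0.092]
tool_rot: [1.0, 0.002, 0.001, -0.001]
force: [0.5, 0.5, -1.7]
width: 0.173
gripper_force: 30.0
```

Call:
arm_command(
  moves=[
    [[0.42,0.716,0,0,0,0,-1],[0.42,0.716,0,0,0,0,-1],[0.42,0.716,0,0,0,0,-1],[0.42,0.716,0,0,0,0,-1],[0.42,0.716,0,0,0,0,-1],[0.42,0.716,0,0,0,0,-1],[0.42,0.716,0,0,0,0,-1],[0.42,0.716,0,0,0,0,-1],[0.42,0.716,0,0,0,0,-1],[0.42,0.716,0,0,0,0,-1]],
  ],
)

```text
time_s: 15.75
position: [0.5939, 0.2704, 0.0901]
tool_rot: [1.0, 0.002, -0.0, -0.0]
force: [0.1, -0.2, -1.9]
width: 0.169
gripper_force: 30.0
```

Call:
arm_command(
  moves=[
    [[0,0,0,0,0,0,-1],[0,0,0,0,0,0,-1],[0,0,0,0,0,0,-1]],
  ],
)

```text
time_s: 16.0
position: [0.593, 0.2724, 0.0899]
tool_rot: [1.0, 0.002, -0.0, -0.0]
force: [-0.4, -0.4, -1.1]
width: 0.169
gripper_force: 30.0
```

Call:
arm_command(
  moves=[
    [[0,0.04,0.7,0,0,0,-1],[0,0,0.8,0,0,0,-1],[0,0,0.7,0,0,0,-1],[0,0,0.5,0,0,0,-1],[0,0,0.3,0,0,0,-1],[0,0,0.2,0,0,0,-1],[0,0,0.1,0,0,0,-1],[0,0,0.06,0,0,0,-1],[0,0,0,0,0,0,-1],[0,0,0,0,0,0,-1]],
  ],
)

```text
time_s: 16.83
position: [0.5942, 0.2706, 0.0064]
tool_rot: [1.0, 0.002, 0.001, -0.0]
force: [0.4, -0.2, -1.9]
width: 0.169
gripper_force: 30.0
```

Call:
arm_command(
  moves=[
    [[0,0,0.06,0,0,0,-1],[0,0,0,0,0,0,-1]],
  ],
)

```text
time_s: 17.0
position: [0.5939, 0.2704, 0.0044]
tool_rot: [1.0, 0.002, 0.0, -0.0]
force: [0.5, -0.7, -2.0]
width: 0.168
gripper_force: 30.0
```

Call:
arm_command(
  moves=[
    [[0,0,0.05,0,0,0,-1],[0,0,0,0,0,0,-1]],
  ],
)

```text
time_s: 17.17
position: [0.5939, 0.2705, 0.0032]
tool_rot: [1.0, 0.002, 0.0, -0.0]
force: [0.4, -0.2, -0.1]
width: 0.171
gripper_force: 30.0
```

Call:
arm_command(
  moves=[
    [[0,0,0.03,0,0,0,-1],[0,0,0,0,0,0,-1],[0,0,0,0,0,0,0],[0,0,0,0,0,0,0],[0,0,0,0,0,0,0],[0,0,-0.4,0,0,0,0],[0,0,-0.8,0,0,0,0],[0,0,-0.9,0,0,0,0],[0,0,-0.9,0,0,0,0],[0,0,-0.8,0,0,0,0]],
  ],
)

```text
time_s: 18.0
position: [0.5939, 0.2705, 0.0992]
tool_rot: [1.0, 0.002, 0.0, -0.0]
force: [-0.2, 0.1, 0.5]
width: 0.5
gripper_force: 0.0
```

Call:
arm_command(
  moves=[
    [[0.2,0.933,0,0,0,0,0],[0.2,0.933,0,0,0,0,0],[0.2,0.933,0,0,0,0,0],[0.2,0.933,0,0,0,0,0],[0.2,0.933,0,0,0,0,0],[0.2,0.933,0,0,0,0,0],[0.2,0.933,0,0,0,0,0],[0.2,0.933,0,0,0,0,0],[0.2,0.933,0,0,0,0,0],[0.2,0.933,0,0,0,0,0]],
  ],
)

```text
time_s: 18.83
position: [0.6448, 0.0361, 0.0979]
tool_rot: [1.0, 0.002, 0.0, -0.0]
force: [-0.1, 0.6, 0.1]
width: 0.498
gripper_force: 0.0
```

Call:
arm_command(
  moves=[
    [[0.2,0.933,0,0,0,0,0],[0.2,0.933,0,0,0,0,0],[0.2,0.933,0,0,0,0,0],[0.2,0.933,0,0,0,0,0],[0.2,0.933,0,0,0,0,0],[0,0,0,0,0,0,0],[0,0,0,0,0,0,0],[0,0,0,0,0,0,0]],
  ],
)

```text
time_s: 19.5
position: [0.6699, -0.0779, 0.0975]
tool_rot: [1.0, 0.002, 0.0, -0.001]
force: [0.3, 1.1, 0.0]
width: 0.499
gripper_force: 0.0
```

Run:
```python
from h import *
from plant import bot
a=bot.read_camera("top");b=bot.read_camera("side")
im=np.hstack([cv2.resize(a["image"][192:252,157:217],None,fx=6.5,fy=6.5),cv2.resize(b["image"][155:215,282:342],None,fx=6.5,fy=6.5)])
cv2.imwrite("pics/c8.png",im[:,:,::-1])
for c in blobs(a,"brass",30):print(c.mean(0).round(),cast(a,c,.013).mean(0).round(4))
```

```text
[167. 326.] [0.3704 0.3046]
[523. 273.] [ 0.4947 -0.4487]
[439. 221.] [ 0.6042 -0.2716]
[187. 222.] [0.5933 0.2708]
[269. 194.] [0.6563 0.0971]
[299. 154.] [0.7469 0.0319]
[136. 148.] [0.7525 0.3858]
[225.  44.] [0.9908 0.2002]
[226.  25.] [1.0338 0.1997]
```

View pics/c8.png

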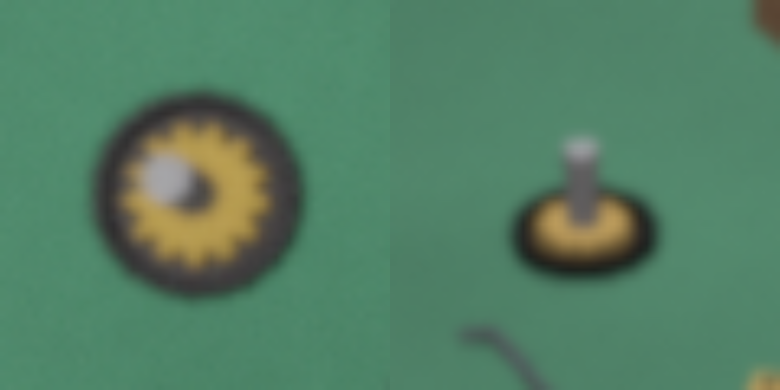

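gear46 is flat and centred in its nest, at top (187,222) and side (372,190). Next is gear58.

Call:
arm_command(
  moves=[
    [[-0.04,0.06,0.6,0,0,0,0],[0,0,0.9,0,0,0,0],[0,0,0.9,0,0,0,0],[0,0,0.8,0,0,0,0],[0,0,0.5,0,0,0,0],[0,0,0.2,0,0,0,0],[0,0,0,0,0,0,0],[0,0,0,0,0,0,0]],
  ],
)

```text
time_s: 20.27
position: [0.6696, -0.0801, 0.0004]
tool_rot: [1.0, 0.002, 0.001, -0.0]
force: [0.0, 1.0, -0.2]
width: 0.498
gripper_force: 0.0
```

Call:
arm_command(
  moves=[
    [[0,0,0,0,0,0,-1],[0,0,0,0,0,0,-1],[0,0,0,0,0,0,-1],[0,0,0,0,0,0,-1],[0,0,0,0,0,0,-1],[0,0,0,0,0,0,-1],[0,0,0,0,0,0,-1]],
  ],
  force=40,
)

```text
time_s: 20.85
position: [0.6692, -0.0809, 0.0]
tool_rot: [1.0, 0.002, 0.0, 0.0]
force: [-1.3, 0.2, 3.2]
width: 0.166
gripper_force: 40.0
```

Call:
arm_command(
  moves=[
    [[0,0,-0.6,0,0,0,-1],[0,0,-0.8,0,0,0,-1],[0,0,-0.8,0,0,0,-1],[0,0,-0.8,0,0,0,-1],[0,0,-0.6,0,0,0,-1],[0,0,0,0,0,0,-1]],
  ],
)

```text
time_s: 21.35
position: [0.6714, -0.0809, 0.0937]
tool_rot: [1.0, 0.002, 0.003, 0.0]
force: [0.8, -0.8, -2.0]
width: 0.168
gripper_force: 40.0
```

Call:
arm_command(
  moves=[
    [[-0.5,0.37,0,0,0,0,-1],[-0.76,0.57,0,0,0,0,-1],[-0.76,0.57,0,0,0,0,-1],[-0.76,0.57,0,0,0,0,-1],[-0.76,0.57,0,0,0,0,-1],[-0.76,0.57,0,0,0,0,-1],[-0.76,0.57,0,0,0,0,-1],[-0.76,0.57,0,0,0,0,-1],[-0.76,0.57,0,0,0,0,-1],[-0.76,0.57,0,0,0,0,-1]],
  ],
)

```text
time_s: 22.18
position: [0.4843, -0.2193, 0.0889]
tool_rot: [1.0, 0.002, -0.001, -0.0]
force: [0.8, -0.7, -1.6]
width: 0.163
gripper_force: 40.0
```

Call:
arm_command(
  moves=[
    [[-0.76,0.57,0,0,0,0,-1],[-0.76,0.57,0,0,0,0,-1],[-0.76,0.57,0,0,0,0,-1],[-0.76,0.57,0,0,0,0,-1],[-0.76,0.57,0,0,0,0,-1],[-0.76,0.57,0,0,0,0,-1],[-0.26,0.2,0,0,0,0,-1],[0,0,0,0,0,0,-1],[0,0,0,0,0,0,-1],[0,0,0,0,0,0,-1]],
  ],
)

```text
time_s: 23.02
position: [0.3673, -0.3088, 0.0896]
tool_rot: [1.0, 0.003, 0.0, -0.0]
force: [0.6, 0.1, -2.9]
width: 0.168
gripper_force: 40.0
```

Call:
arm_command(
  moves=[
    [[-0.08,0,0.7,0,0,0,-1],[0,0,0.8,0,0,0,-1],[0,0,0.7,0,0,0,-1],[0,0,0.5,0,0,0,-1],[0,0,0.3,0,0,0,-1],[0,0,0.2,0,0,0,-1],[0,0,0.1,0,0,0,-1],[0,0,0.04,0,0,0,-1],[0,0,0,0,0,0,-1],[0,0,0,0,0,0,-1]],
  ],
)

```text
time_s: 23.85
position: [0.3643, -0.3102, 0.0067]
tool_rot: [1.0, 0.002, 0.0, 0.0]
force: [0.3, 0.1, -2.2]
width: 0.17
gripper_force: 40.0
```

Call:
arm_command(
  moves=[
    [[0,0,0.06,0,0,0,-1],[0,0,0,0,0,0,-1]],
  ],
)

```text
time_s: 24.02
position: [0.364, -0.3101, 0.0049]
tool_rot: [1.0, 0.002, 0.0, 0.0]
force: [-0.1, -0.3, -3.0]
width: 0.17
gripper_force: 40.0
```

Call:
arm_command(
  moves=[
    [[0,0,0.05,0,0,0,-1],[0,0,0,0,0,0,-1]],
  ],
)

```text
time_s: 24.18
position: [0.3638, -0.31, 0.0034]
tool_rot: [1.0, 0.002, 0.0, 0.0]
force: [0.4, -0.8, -2.3]
width: 0.168
gripper_force: 40.0
```

Call:
arm_command(
  moves=[
    [[0,0,0.03,0,0,0,-1],[0,0,0,0,0,0,-1]],
  ],
)

```text
time_s: 24.35
position: [0.3639, -0.31, 0.0029]
tool_rot: [1.0, 0.002, 0.0, 0.0]
force: [-1.0, 0.8, 1.2]
width: 0.166
gripper_force: 40.0
```

Call:
arm_command(
  moves=[
    [[0,0,0.02,0,0,0,-1],[0,0,0,0,0,0,-1]],
  ],
)

```text
time_s: 24.52
position: [0.3638, -0.31, 0.0029]
tool_rot: [1.0, 0.002, -0.0, 0.0]
force: [-3.3, 2.4, 10.6]
width: 0.169
gripper_force: 40.0
```

Call:
arm_command(
  moves=[
    [[0,0,0,0,0,0,0],[0,0,0,0,0,0,0],[0,0,0,0,0,0,0],[0,0,-0.4,0,0,0,0],[0,0,-0.8,0,0,0,0],[0,0,-0.9,0,0,0,0],[0,0,-0.9,0,0,0,0],[0,0,-0.8,0,0,0,0]],
  ],
)

```text
time_s: 25.18
position: [0.3639, -0.31, 0.099]
tool_rot: [1.0, 0.002, 0.0, 0.0]
force: [0.5, 0.3, -0.2]
width: 0.504
gripper_force: 0.0
```

Call:
arm_command(
  moves=[
    [[0.357,-0.954,0,0,0,0,0],[0.357,-0.954,0,0,0,0,0],[0.357,-0.954,0,0,0,0,0],[0.357,-0.954,0,0,0,0,0],[0.357,-0.954,0,0,0,0,0],[0.357,-0.954,0,0,0,0,0],[0.357,-0.954,0,0,0,0,0],[0.357,-0.954,0,0,0,0,0],[0.357,-0.954,0,0,0,0,0],[0.357,-0.954,0,0,0,0,0]],
  ],
)

```text
time_s: 26.02
position: [0.4526, -0.0699, 0.0978]
tool_rot: [1.0, 0.002, 0.0, 0.0]
force: [0.2, -0.1, 0.4]
width: 0.501
gripper_force: 0.0
```

Call:
arm_command(
  moves=[
    [[0.357,-0.954,0,0,0,0,0],[0.357,-0.954,0,0,0,0,0],[0.357,-0.954,0,0,0,0,0],[-0.338,-0.938,0,0,0,0,0],[-0.338,-0.938,0,0,0,0,0],[-0.338,-0.938,0,0,0,0,0],[-0.338,-0.938,0,0,0,0,0],[-0.338,-0.938,0,0,0,0,0],[-0.338,-0.938,0,0,0,0,0],[-0.338,-0.938,0,0,0,0,0]],
  ],
)

```text
time_s: 26.85
position: [0.4185, 0.1655, 0.0978]
tool_rot: [1.0, 0.002, 0.0, -0.0]
force: [0.6, -0.3, 0.3]
width: 0.498
gripper_force: 0.0
```

Call:
arm_command(
  moves=[
    [[-0.338,-0.938,0,0,0,0,0],[-0.338,-0.938,0,0,0,0,0],[-0.338,-0.938,0,0,0,0,0],[-0.338,-0.938,0,0,0,0,0],[-0.338,-0.938,0,0,0,0,0],[-0.338,-0.938,0,0,0,0,0],[0,0,0,0,0,0,0],[0,0,0,0,0,0,0],[0,0,0,0,0,0,0]],
  ],
)

```text
time_s: 27.6
position: [0.3679, 0.3042, 0.0974]
tool_rot: [1.0, 0.002, 0.0, 0.0]
force: [0.2, -0.7, -1.3]
width: 0.495
gripper_force: 0.0
```

Run:
```python
from h import *
from plant import bot
a=bot.read_camera("top");b=bot.read_camera("side");print(bot.read_state()["q"].round(2))
im=np.hstack([cv2.resize(a["image"][303:363,428:488],None,fx=6.5,fy=6.5),cv2.resize(b["image"][320:380,225:285],None,fx=6.5,fy=6.5)])
cv2.imwrite("pics/c9.png",im[:,:,::-1])
for c in blobs(a,"brass",30):print(c.mean(0).round(),cast(a,c,.013).mean(0).round(4))
```

```text
[-0.61  0.46 -0.22  2.07  0.16  0.63 -2.5 ]
[457. 333.] [ 0.365  -0.3083]
[168. 313.] [0.3982 0.3023]
[523. 273.] [ 0.4947 -0.4486]
[439. 221.] [ 0.6036 -0.2712]
[187. 222.] [0.5932 0.2703]
[269. 194.] [0.6563 0.0971]
[302. 155.] [0.7445 0.026 ]
[136. 148.] [0.7525 0.3863]
[225.  44.] [0.9909 0.1998]
[226.  25.] [1.0338 0.1997]
```

View pics/c9.png

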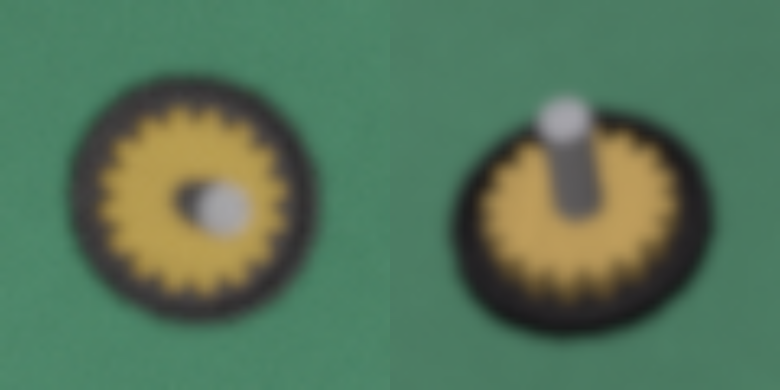

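gear58 is flat in its nest, at top (457,333) and side (254,354). Last is gear70, starting with a 2 mm x correction.

Call:
arm_command(
  moves=[
    [[0.08,-0.02,0.6,0,0,0,0],[0,0,0.9,0,0,0,0],[0,0,0.9,0,0,0,0],[0,0,0.8,0,0,0,0],[0,0,0.5,0,0,0,0],[0,0,0.2,0,0,0,0],[0,0,0,0,0,0,0],[0,0,0,0,0,0,0]],
  ],
)

```text
time_s: 28.37
position: [0.3702, 0.3052, 0.0001]
tool_rot: [1.0, 0.001, 0.0, 0.0]
force: [-0.3, -0.3, 0.2]
width: 0.5
gripper_force: 0.0
```

Call:
arm_command(
  moves=[
    [[0,0,0,0,0,0,-1],[0,0,0,0,0,0,-1],[0,0,0,0,0,0,-1],[0,0,0,0,0,0,-1],[0,0,0,0,0,0,-1],[0,0,0,0,0,0,-1],[0,0,0,0,0,0,-1]],
  ],
)

```text
time_s: 28.95
position: [0.3699, 0.3055, 0.0]
tool_rot: [1.0, 0.002, 0.0, -0.0]
force: [-1.0, -0.2, 6.7]
width: 0.167
gripper_force: 40.0
```

Call:
arm_command(
  moves=[
    [[0,0,-0.6,0,0,0,-1],[0,0,-0.8,0,0,0,-1],[0,0,-0.8,0,0,0,-1],[0,0,-0.8,0,0,0,-1],[0,0,-0.6,0,0,0,-1],[0,0,0,0,0,0,-1]],
  ],
)

```text
time_s: 29.45
position: [0.3708, 0.3066, 0.0918]
tool_rot: [1.0, 0.002, 0.002, -0.001]
force: [0.8, 0.3, -3.2]
width: 0.167
gripper_force: 40.0
```

Call:
arm_command(
  moves=[
    [[0.2,0.42,0,0,0,0,-1],[0.346,0.834,0,0,0,0,-1],[0.346,0.834,0,0,0,0,-1],[0.346,0.834,0,0,0,0,-1],[0.346,0.834,0,0,0,0,-1],[0.346,0.834,0,0,0,0,-1],[0.346,0.834,0,0,0,0,-1],[0.346,0.834,0,0,0,0,-1],[0.346,0.834,0,0,0,0,-1],[0.346,0.834,0,0,0,0,-1]],
  ],
)

```text
time_s: 30.28
position: [0.4523, 0.1052, 0.088]
tool_rot: [1.0, 0.002, -0.002, 0.001]
force: [-0.6, 0.3, -3.3]
width: 0.168
gripper_force: 40.0
```

Call:
arm_command(
  moves=[
    [[0.346,0.834,0,0,0,0,-1],[0.346,0.834,0,0,0,0,-1],[0.346,0.834,0,0,0,0,-1],[0.346,0.834,0,0,0,0,-1],[0.146,0.42,0,0,0,0,-1],[0,0,0,0,0,0,-1],[0,0,0,0,0,0,-1],[0,0,0,0,0,0,-1]],
  ],
)

```text
time_s: 30.95
position: [0.4908, 0.0152, 0.089]
tool_rot: [1.0, 0.003, -0.001, -0.0]
force: [0.3, 0.1, -3.8]
width: 0.17
gripper_force: 40.0
```

Call:
arm_command(
  moves=[
    [[0,0.03,0.7,0,0,0,-1],[0,0,0.8,0,0,0,-1],[0,0,0.7,0,0,0,-1],[0,0,0.5,0,0,0,-1],[0,0,0.3,0,0,0,-1],[0,0,0.2,0,0,0,-1],[0,0,0.1,0,0,0,-1],[0,0,0.04,0,0,0,-1],[0,0,0,0,0,0,-1],[0,0,0,0,0,0,-1]],
  ],
)

```text
time_s: 31.78
position: [0.4924, 0.0133, 0.0067]
tool_rot: [1.0, 0.002, 0.001, -0.0]
force: [-0.3, 0.1, -2.9]
width: 0.168
gripper_force: 40.0
```

Call:
arm_command(
  moves=[
    [[0,0,0.06,0,0,0,-1],[0,0,0,0,0,0,-1]],
  ],
)

```text
time_s: 31.95
position: [0.4921, 0.0131, 0.0049]
tool_rot: [1.0, 0.002, 0.0, -0.0]
force: [-0.6, -0.3, -2.7]
width: 0.169
gripper_force: 40.0
```

Call:
arm_command(
  moves=[
    [[0,0,0.05,0,0,0,-1],[0,0,0,0,0,0,-1]],
  ],
)

```text
time_s: 32.12
position: [0.4919, 0.0131, 0.0034]
tool_rot: [1.0, 0.002, 0.0, 0.0]
force: [-0.5, -0.2, -3.0]
width: 0.167
gripper_force: 40.0
```

Call:
arm_command(
  moves=[
    [[0,0,0.03,0,0,0,-1],[0,0,0,0,0,0,-1]],
  ],
)

```text
time_s: 32.28
position: [0.492, 0.0131, 0.0031]
tool_rot: [1.0, 0.002, 0.0, 0.0]
force: [-2.5, -0.5, 4.0]
width: 0.168
gripper_force: 40.0
```

The gear is on the floor. I'll release, rise well clear, and move aside for a final look.

Call:
arm_command(
  moves=[
    [[0,0,0,0,0,0,0],[0,0,0,0,0,0,0],[0,0,0,0,0,0,0],[0,0,-0.4,0,0,0,0],[0,0,-0.8,0,0,0,0],[0,0,-0.9,0,0,0,0],[0,0,-0.9,0,0,0,0],[0,0,-0.8,0,0,0,0]],
  ],
)

```text
time_s: 32.95
position: [0.4921, 0.0132, 0.0996]
tool_rot: [1.0, 0.002, 0.0, -0.0]
force: [-0.1, 0.5, -0.2]
width: 0.507
gripper_force: 0.0
```

Call:
arm_command(
  moves=[
    [[0,-0.9,-0.3,0,0,0,0],[0,-0.9,-0.3,0,0,0,0],[0,-0.9,-0.3,0,0,0,0],[0,-0.9,-0.3,0,0,0,0],[0,-0.9,-0.3,0,0,0,0],[0,-0.9,-0.3,0,0,0,0],[0,-0.9,-0.3,0,0,0,0],[0,-0.9,-0.3,0,0,0,0],[0,-0.9,0,0,0,0,0],[0,-0.9,0,0,0,0,0]],
  ],
)

```text
time_s: 33.78
position: [0.4912, 0.2394, 0.159]
tool_rot: [1.0, 0.002, 0.001, -0.0]
force: [0.3, -0.0, -0.3]
width: 0.506
gripper_force: 0.0
```

Call:
arm_command(
  moves=[
    [[0,-0.9,0,0,0,0,0],[0,-0.9,0,0,0,0,0],[0,-0.9,0,0,0,0,0],[0,0,0,0,0,0,0],[0,0,0,0,0,0,0],[0,0,0,0,0,0,0]],
  ],
)

```text
time_s: 34.28
position: [0.4909, 0.3046, 0.1579]
tool_rot: [1.0, 0.002, -0.0, 0.0]
force: [-0.4, -0.7, 0.5]
width: 0.501
gripper_force: 0.0
```

Run:
```python
from h import *
from plant import bot
a=bot.read_camera("top");b=bot.read_camera("side")
im=np.hstack([cv2.resize(a["image"][120:360],(400,150)),cv2.resize(b["image"][140:440,160:460],(400,400))[:150]]) if 0 else np.hstack([cv2.resize(a["image"][130:360,150:560],(450,252)),cv2.resize(b["image"][150:420,220:420],(340,459))[:252]]) 
cv2.imwrite("pics/c10.png",im[:,:,::-1])
for c in blobs(a,"brass",30):print(c.mean(0).round(),cast(a,c,.013).mean(0).round(4))
```

```text
[457. 333.] [ 0.3648 -0.3081]
[523. 273.] [ 0.4946 -0.4486]
[305. 271.] [0.4915 0.0147]
[439. 221.] [ 0.6036 -0.2712]
[187. 222.] [0.5935 0.271 ]
[269. 194.] [0.6563 0.0971]
[302. 155.] [0.7445 0.026 ]
[137. 148.] [0.753  0.3851]
[225.  44.] [0.9909 0.1997]
[226.  25.] [1.0338 0.1997]
```

View pics/c10.png

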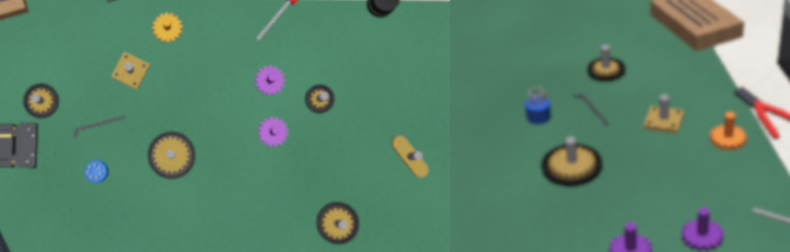

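All four gears sit centred in their nests, at top (439,221), (187,222), (457,333) and (305,271). The flange (269,194) and link (523,273) haven't moved, so I'm handing the job in.

```bash
python3 -c "
from plant import bot
print(bot.job_done())"
```

```text
the job is handed in; nothing more can be done
None
```

All four gears are flat and released in their own nests, placed smallest to largest; the flange, link and look-alikes were left alone, and I handed the job in at about 34 s of the 102 s allowed.

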